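# Close the sample-air filter housing crisscross

### The arm

A 6-joint arm with a two-finger parallel gripper is mounted at the origin on the work surface. World frame = base frame: x ahead of the robot, y to its left, z up, the work surface at z = 0. Lengths are in mm, angles in degrees, forces in N, time in s.
With the tool pointing down it reaches from about 350 to 875 mm from the base axis. Payload 15.5 kg.
Tool frame: the origin (TCP) lies at the very end of the fingers, on their centre line; the grasp point (between the pads) lies arm.pinch_z behind it (arm.pinch_z is the distance from the TCP to the grasp point, in mm); z points along the fingers, y is the line along which they close (so a half turn about z gives the same grasp; the last joint's range is limited). The gripper opens to 85 mm and grips with 20 to 120 N. Pads are 22 mm wide; open, the fingers measure 114 mm over their backs; the gripper's body (76 mm by 85 mm) begins 54 mm behind the grasp point. The pads swing forward as they close: fully open they stand 13 mm farther back than shut.
Start: joints at [-72.622, 28.281, 77.091, -0, 74.628, -5.472], TCP at [242.697, -575.956, 231.277] pointing down, gripper open.
Joint ranges: [-166.48, 166.48], [-47.26, 123.95], [12.59, 153.08], [-70.14, 250.14], [6.76, 159.57], [-176.63, 176.63]. Speed limits (degrees/s): [108.29, 108.29, 147.25, 172.46, 172.46, 172.46].

### API

Orientations are given as [roll, pitch, yaw] about the fixed x, y, z axes, in that order (R = Rz(yaw) Ry(pitch) Rx(roll)).
In Python, from station import get_state, cams, arm gives the robot as it stands.
- The arm moves only by the shell command python3 -m creep 'ROWS' [FORCE]. ROWS is JSON, a list of rows, each a list of 7 numbers: the opening, from 0 (shut) to 1 (fully open), then the shift along the tool's x, y, z in cm, then the turn, a rotation vector about the tool's x, y, z in degrees. In form: [[gripper, tx, ty, tz, rx, ry, rz], ...]. A call has 1 to 20 rows; each row is the pose to reach, as a shift and turn from the pose commanded when the call began, along the tool's axes at that moment; what a row does not reach only later rows make up. A row lasts 1/8 s, in which the tool goes at most 62.5 mm and 10.7 degrees, less where a joint would pass 70% of its speed; a pose out of reach is approached as far as the arm can. A call with a gripper value outside its range is refused whole. The fingers move at their own pace and stop on an object; FORCE is the grip in N (left out, the last holds). Time passes only in rows, so rows that repeat a pose let the fingers close. It gives the time, the measured TCP pose, the force, the opening and the grip force at its end, in the units of the state.
- get_state(): the state, without advancing time (a new reading comes with each control period).
- cams.capture(name): name is "side" or "top" or "wrist"; returns a dict with "image" (420x560x3 uint8, red, green, blue), "mtx" (3x3 intrinsics, pixels), "position" and "rotation" of the camera in the world. Camera axes: x right, y down, z forward; pixel columns grow to the right and rows downward; lengths in mm; the calibration is good to about 2 mm. A picture is of the moment at which its call begins. There is no depth.
- arm.finish_job(): hands the job in; it is judged then, once.
The state is a dict: "time": time; "joint_positions": joint angles; "joint_vel": joint speeds; "effort": joint torques, N m; "position": TCP position; "ee_rot": TCP orientation; "contact_force": force on the tool from outside, world axes, zero at the start; "ft_torque": the same for the moment, N m; "finger_gap": finger opening in mm; "grasp_force": force on a finger pad.
Only numpy, scipy, OpenCV 4.12 (cv2) and the standard library are available. Lean on these libraries where they do the work, as an engineer would, in place of code of your own. Each camera call takes 0.05 s, during which the arm holds its last target. There are 200 camera calls.

### The job

Screw the cover of the blue sample-air filter housing down evenly until it lies flush: turn the four red bar-grip screws clockwise in two crisscross rounds, each screw about half-way in the first round and fully home in the second, and in both rounds do two diagonally opposite screws before the other two. Never let the cover cock by driving one screw or one side far ahead of the rest, leave the other things on the table where they are, and let go at the end.

Things in the scene. Friction and masses are not known exactly. Their poses are not given: they have to be found in the camera images.
- housing: sample-air filter housing: blue metal block 180 x 180 mm, 60 mm high, on a dark 200 x 200 x 6 mm foot fixed to the table (its place and yaw vary); brass pipe stubs on two opposite sides reach 123 mm from the middle. Origin: centre of its underside on the table; x and y along its edges, the pipe stubs along x, z up
- cover_center (a point): middle of the top face of the square aluminium cover, 180 x 180 x 12 mm, round window; 80 mm above the table with all screws at 0, 72 mm with all home
- cover_under (a point): middle of the cover's underside (z square to the cover). Springs under the corners (4 to 7 N each) push this stiff plate up against the four screws' collars, so it leans down towards a screw or side that is further in than the others and is level again once the diagonally opposite screw is as far in
- seat (a point): middle of the housing's top face, 60 mm above the table, where the cover's underside comes to lie
- screw_a (a joint): turn of screw a in rad, 0 = fully out, growing clockwise seen from above, hard stop at 2.356 (135 degrees) = fully home; the start differs from screw to screw (0 to 0.25). Steep quick thread: the screw sinks 3.4 mm per rad, 8 mm in all. Turning takes about 0.06 to 0.15 N m; it stays where it is left
- grip_a (a point): centre of screw a's red bar grip, on its axis, at the housing's +x +y corner (65 mm from the middle along each), diagonal to c. Bar 46 mm long (this x), 12 thick (y), 20 high, white mark at +x end; its underside is 15 mm over the cover, on a 10 mm stem and a 26 mm wide collar. Turns and sinks with the screw: 105 mm above the table at 0, 97 when home; then the bar lies along the housing's x
- screw_b (a joint): turn of screw b in rad, 0 = fully out, growing clockwise seen from above, hard stop at 2.356 (135 degrees) = fully home; the start differs from screw to screw (0 to 0.25). Steep quick thread: the screw sinks 3.4 mm per rad, 8 mm in all. Turning takes about 0.06 to 0.15 N m; it stays where it is left
- grip_b (a point): centre of screw b's red bar grip, on its axis, at the housing's -x +y corner (65 mm from the middle along each), diagonal to d. Bar 46 mm long (this x), 12 thick (y), 20 high, white mark at +x end; its underside is 15 mm over the cover, on a 10 mm stem and a 26 mm wide collar. Turns and sinks with the screw: 105 mm above the table at 0, 97 when home; then the bar lies along the housing's x
- screw_c (a joint): turn of screw c in rad, 0 = fully out, growing clockwise seen from above, hard stop at 2.356 (135 degrees) = fully home; the start differs from screw to screw (0 to 0.25). Steep quick thread: the screw sinks 3.4 mm per rad, 8 mm in all. Turning takes about 0.06 to 0.15 N m; it stays where it is left
- grip_c (a point): centre of screw c's red bar grip, on its axis, at the housing's -x -y corner (65 mm from the middle along each), diagonal to a. Bar 46 mm long (this x), 12 thick (y), 20 high, white mark at +x end; its underside is 15 mm over the cover, on a 10 mm stem and a 26 mm wide collar. Turns and sinks with the screw: 105 mm above the table at 0, 97 when home; then the bar lies along the housing's x
- screw_d (a joint): turn of screw d in rad, 0 = fully out, growing clockwise seen from above, hard stop at 2.356 (135 degrees) = fully home; the start differs from screw to screw (0 to 0.25). Steep quick thread: the screw sinks 3.4 mm per rad, 8 mm in all. Turning takes about 0.06 to 0.15 N m; it stays where it is left
- grip_d (a point): centre of screw d's red bar grip, on its axis, at the housing's +x -y corner (65 mm from the middle along each), diagonal to b. Bar 46 mm long (this x), 12 thick (y), 20 high, white mark at +x end; its underside is 15 mm over the cover, on a 10 mm stem and a 26 mm wide collar. Turns and sinks with the screw: 105 mm above the table at 0, 97 when home; then the bar lies along the housing's x
- spare_screw: spare screw lying on the table: red bar 46 mm, steel stem, 52 mm long, 12 mm high; bystander, leave alone. Origin: centre of its underside
- oring: black rubber ring lying flat, 52 mm across, 6 mm high; bystander, leave alone. Origin: centre of its underside
- cassette: blue filter cassette, disc 48 mm across, 14 mm high; bystander, leave alone. Origin: centre of its underside
- filter_box: yellow open box 110 x 90 x 35 mm; bystander, leave alone. Origin: centre of its underside
- screwdriver: screwdriver lying on the table; bystander, leave alone. Origin: centre of its underside
- wrench: steel wrench lying on the table; bystander, leave alone. Origin: centre of its underside
- jar: amber jar 50 mm across, 60 mm high, white cap; bystander, leave alone. Origin: centre of its underside
- mouse: black computer mouse 100 x 58 x 29 mm; bystander, leave alone. Origin: centre of its underside

How it is judged (in metres and radians):
On the way, in this order (a step that is already met when the one before it is completed fails the run):
1. first round: two diagonally opposite screws are part-way in (over 0.6 rad) while the other two are still out (under 0.45 rad) (((value of joint each of screw_a, screw_c above 0.6 rad and value of joint each of screw_b, screw_d below 0.45 rad) or (value of joint each of screw_b, screw_d above 0.6 rad and value of joint each of screw_a, screw_c below 0.45 rad))), for 0.1 s.
2. first round complete: all four screws are part-way in (over 0.6 rad), none yet home (under 2.0 rad) (value of joint screw_a between 0.6 and 2 rad and value of joint screw_b between 0.6 and 2 rad and value of joint screw_c between 0.6 and 2 rad and value of joint screw_d between 0.6 and 2 rad), for 0.1 s.
3. second round: two diagonally opposite screws are home (over 2.22 rad) while the other two are not (under 2.0 rad) (((value of joint each of screw_a, screw_c above 2.22 rad and value of joint each of screw_b, screw_d below 2 rad) or (value of joint each of screw_b, screw_d above 2.22 rad and value of joint each of screw_a, screw_c below 2 rad))), for 0.1 s.
At the end, for the whole second after the job is handed in: All four screws are home (each over 2.22 of 2.356 rad), the cover lies flush (its underside within 1 mm of the seat, tilted less than 0.35 degree), and every bystander is within 30 mm of where it stood (value of joint each of screw_a, screw_b, screw_c, screw_d above 2.22 rad and angle between cover_center's own z axis and vertical below 0.006 rad and z of cover_under in the frame of seat below 0.001 m and distance of each of spare_screw, oring, cassette, filter_box, screwdriver, wrench, jar, mouse from where it was at the start of the episode below 0.03 m); the robot touches nothing.
It fails at once if the cover is cocked by more than 1.9 degrees (angle between cover_center's own z axis and vertical above 0.033 rad).
It fails at once if a bystander is shoved more than 30 mm aside (distance of any of spare_screw, oring, cassette, filter_box, screwdriver, wrench, jar, mouse from where it was at the start of the episode above 0.03 m).
It also fails if it takes over 72 s, if anything falls off the work surface, if the arm or the gripper's body presses on something with over 40 N, if the wrist force passes 120 N, or if a joint passes its speed limit or range.

## Working session

There is one attempt and no reset: what is moved stays moved. The work goes in short steps, Python scripts to look and compute and a shell command to move; the robot and the scene stay as the last step left them, time stands still between calls to the robot, and variables do not carry over. Pictures are saved under pics/ and viewed, at most 10 in all, crops included, and the job is handed in when it is done.

```bash
ls; mkdir -p pics; python3 - <<'E'
from station import get_state,cams,arm
import cv2
print(arm.pinch_z,get_state())
for n in("top","side"):
    c=cams.capture(n); cv2.imwrite(f"pics/{n}0.png",c["image"][:,:,::-1]); print(n,c["mtx"],c["position"],c["rotation"])
E
```

```text
pics
18.700000000000003 {'time': 0.0, 'joint_positions': array([-7.26207948e+01,  2.83134584e+01,  7.71269192e+01, -3.53676826e-04,
        7.46284981e+01, -5.47136836e+00]), 'joint_vel': array([ 0.0039945 ,  0.03744967, -0.02541808, -0.09220914, -0.06205643,
        0.02553557]), 'effort': array([ 2.29234378e-03, -8.82138276e+01, -3.83870387e+01,  8.45582872e-05,
        1.00979843e-02,  5.13554221e-05]), 'position': array([ 242.60348111, -575.60607715,  230.71698156]), 'ee_rot': array([-1.79931406e+02, -6.22781916e-03,  2.28506638e+01]), 'contact_force': array([-0.11911884,  0.50787946, -0.07740373]), 'ft_torque': array([-0.00960465,  0.01890186, -0.02450653]), 'grasp_force': 0.0, 'finger_gap': 85.63548593468886}
top [[487.73649625   0.         282.50115015]
 [  0.         487.73649625 221.96784388]
 [  0.           0.           1.        ]] [ 274.74298417   46.00313681 1557.48526835] [-169.85875512    0.4454437   -89.17513154]
side [[408.81966754   0.         275.83945919]
 [  0.         408.81966754 210.17589769]
 [  0.           0.           1.        ]] [234.87038673 813.55668117 909.1617247 ] [-135.83220632    0.85727063 -162.04723916]
```

View pics/top0.png

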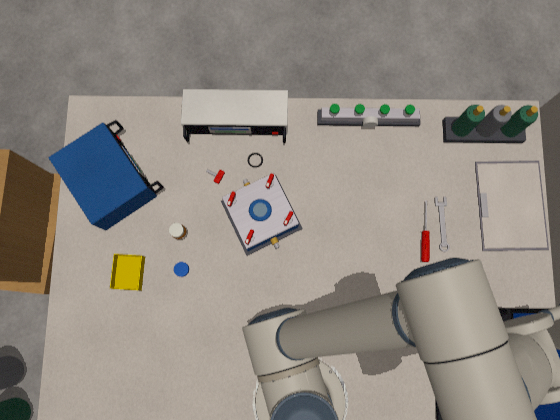

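View pics/side0.png

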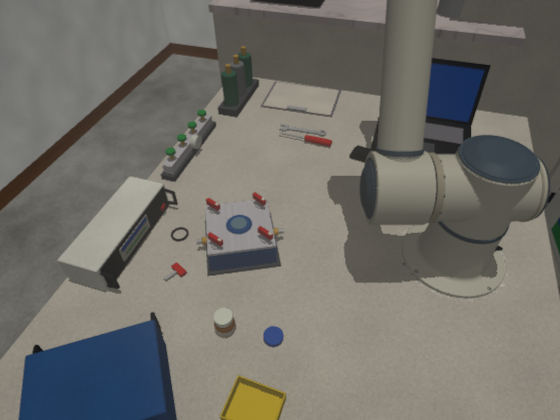

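The top view shows the housing at about (261,210) px, with red grips at (231,198), (270,181), (288,218) and (250,237). A brass stub shows at (275,242), so housing x runs roughly along image down-right. The side view confirms the grips are free; the spare screw and O-ring lie on the far side.

```bash
cat > h.py <<'E'
import numpy as np, cv2
from scipy.spatial.transform import Rotation as R
from station import get_state,cams,arm
def cast(c,uv,z):
    uv=np.atleast_2d(uv).astype(float)
    d=np.c_[uv,np.ones(len(uv))]@np.linalg.inv(c["mtx"]).T@R.from_euler("xyz",c["rotation"],degrees=True).as_matrix().T
    p=np.array(c["position"]); return (p+d*((z-p[2])/d[:,2])[:,None])
def red(c,amin=15):
    h=cv2.cvtColor(c["image"],cv2.COLOR_RGB2HSV); m=(((h[...,0]<8)|(h[...,0]>172))&(h[...,1]>140)&(h[...,2]>70)).astype(np.uint8)
    n,l,s,ce=cv2.connectedComponentsWithStats(m)
    return [(ce[i],s[i,4],np.argwhere(l==i)[:,::-1]) for i in range(1,n) if s[i,4]>=amin]
def axis(p):
    q=p[:,:2]-p[:,:2].mean(0); w,v=np.linalg.eigh(q.T@q); return np.degrees(np.arctan2(v[1,1],v[0,1]))%180
E
python3 - <<'E'
from h import *
for n in("top","side"):
    c=cams.capture(n)
    for ce,a,px in red(c):
        P=cast(c,px,110); print(n,ce.round(1),a,P.mean(0).round(1),"axis",axis(P).round(1))
    h=cv2.cvtColor(c["image"],cv2.COLOR_RGB2HSV)
    u0,v0,u1,v1=(215,165,310,260) if n=="top" else (190,185,290,280)
    cr=c["image"][v0:v1,u0:u1,::-1]; 
    cv2.imwrite(f"pics/{n}c.png",cv2.resize(cr,None,fx=6,fy=6,interpolation=cv2.INTER_CUBIC))
E
```

```text
top [274.5 133. ] 18 [814.8  90.  110. ] axis 90.5
top [218.7 176.3] 82 [673.2 258.9 110. ] axis 154.6
top [270.  179.3] 45 [665.9 101.3 110. ] axis 165.4
top [231.4 197.7] 50 [606.5 217.8 110. ] axis 166.2
top [288.8 216.4] 44 [550.9  42.3 110. ] axis 157.2
top [249.8 235. ] 45 [492.3 158.6 110. ] axis 163.3
top [425.  246.5] 253 [ 464.8 -364.9  110. ] axis 177.1
side [318.1 139.7] 122 [ 452.7 -267.2  110. ] axis 175.0
side [257.6 196.2] 30 [551.8  41.7 110. ] axis 148.1
side [210.4 201. ] 27 [671.3  98.6 110. ] axis 154.5
side [263.4 230.3] 37 [494.  157.7 110. ] axis 152.6
side [212.5 236.1] 37 [612.8 215.3 110. ] axis 155.7
side [178.5 268.8] 91 [648.7 334.3 110. ] axis 152.8
```

View pics/topc.png

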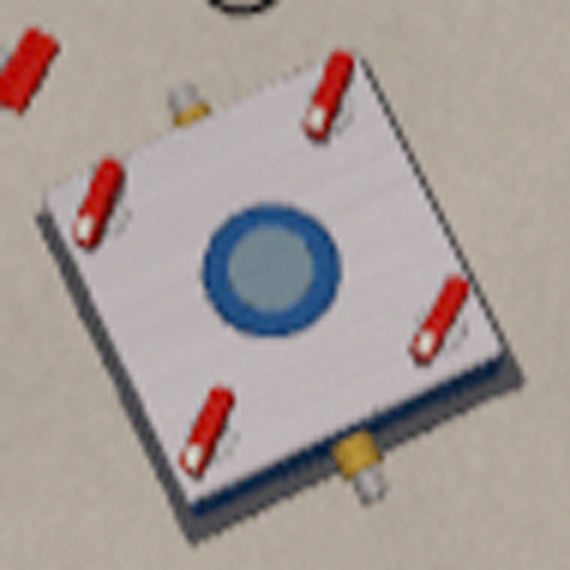

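The crop shows white marks at the lower-left ends of all four bars, so the mark direction is about 160° in world. The pipes give a housing yaw of about 27° and a centre near (574,132). Next I move over it with yaw 158 for a wrist view.

```bash
python3 -m creep '[[0.5,58,-52.4,-9,0,0,-135],[0.5,58,-52.4,-9,0,0,-135],[0.5,58,-52.4,-9,0,0,-135],[0.5,58,-52.4,-9,0,0,-135],[0.5,58,-52.4,-9,0,0,-135],[0.5,58,-52.4,-9,0,0,-135],[0.5,58,-52.4,-9,0,0,-135],[0.5,58,-52.4,-9,0,0,-135],[0.5,58,-52.4,-9,0,0,-135],[0.5,58,-52.4,-9,0,0,-135],[0.5,58,-52.4,-9,0,0,-135],[0.5,58,-52.4,-9,0,0,-135],[0.5,58,-52.4,-9,0,0,-135],[0.5,58,-52.4,-9,0,0,-135],[0.5,58,-52.4,-9,0,0,-135],[0.5,58,-52.4,-9,0,0,-135]]' 60
python3 - <<'E'
from h import *
c=cams.capture("wrist"); print(c["position"],c["rotation"],c["mtx"][0,0],get_state()["joint_positions"].round(1))
cv2.imwrite("pics/w1.png",c["image"][:,:,::-1])
for ce,a,px in red(c,60):
    r=cv2.minAreaRect(px.astype(np.float32))
    P=cast(c,px,115); print(ce.round(0),a,P.mean(0).round(1),axis(P).round(1))
E
```

```text
time: 2.2
position: [573.3, 131.2, 321.2]
ee_rot: [-180.0, -0.0, 157.7]
contact_force: [-0.2, -0.3, 0.6]
finger_gap: 42.8
grasp_force: 0.0
[502.07659048 160.61369563 463.3975861 ] [1.62505572e+02 7.06616371e-02 6.77193360e+01] 327.10293976197823 [  7.1  21.1  74.8  -0.   84.1 -60.7]
[277. 101.] 333 [494.3 158.4 115. ] 156.9
[366. 180.] 330 [605.8 215.9 115. ] 164.7
[202. 191.] 361 [549.6  45.5 115. ] 147.3
[405. 210.] 401 [654.2 246.  115. ] 155.0
[289. 265.] 201 [668.5 100.5 115. ] 159.3
[324. 336.] 88 [778.3 104.2 115. ] 99.6
```

View pics/w1.png

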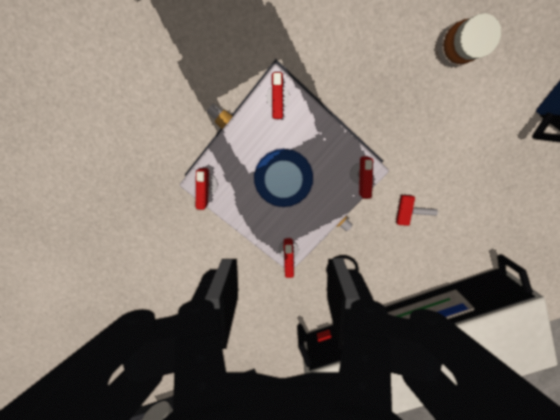

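The wrist view is clear: b is at (277,95), a at (366,178), c at (202,188) and d at (289,258), with the window at (284,178) px. Now I compute centre and grip positions.

```bash
cat >> h.py <<'E'
YAW=27.
def cornr(C,y=YAW):
    a=np.radians(y); X=np.array([np.cos(a),np.sin(a)]); Y=np.array([-X[1],X[0]])
    return {k:C+65*(i*X+j*Y) for k,i,j in(("a",1,1),("b",-1,1),("c",-1,-1),("d",1,-1))}
def go(P,z,yaw):
    s=get_state(); r=np.radians(s["ee_rot"][2]); x=np.array([np.cos(r),np.sin(r)]); y=np.array([np.sin(r),-np.cos(r)])
    d=np.array(P)-s["position"][:2]; print("rows t",(np.r_[d@x,d@y,s["position"][2]-z]/10).round(2),"rz",round((s["ee_rot"][2]-yaw+180)%360-180,1))
E
python3 - <<'E'
from h import *
for n,box in(("top",(240,190,280,230)),("wrist",(240,135,330,220))):
    c=cams.capture(n); h=cv2.cvtColor(c["image"],cv2.COLOR_RGB2HSV); u0,v0,u1,v1=box
    m=((h[...,0]>100)&(h[...,0]<125)&(h[...,1]>120)).astype(np.uint8)
    m2=np.zeros_like(m); m2[v0:v1,u0:u1]=m[v0:v1,u0:u1]
    k=max(cv2.findContours(m2,0,1)[0],key=cv2.contourArea); e=cv2.fitEllipse(k); print(n,e[0],e[1],cast(c,[e[0]],80).round(1))
    hh=c["image"]
    # bars incl. white tip: end points of red along axis
    for ce,a,px in red(c,40):
        P=cast(c,px,114)[:,:2]; t=np.radians(158); u=np.array([np.cos(t),np.sin(t)]); s=(P-P.mean(0))@u; print("  ",P.mean(0).round(1),"len",np.ptp(s).round(1))
C=np.array([575.,132]); print(cornr(C)); go(cornr(C)["a"],150,159)
E
```

```text
top (259.73516845703125, 209.8308563232422) (20.370609283447266, 21.571992874145508) [[576.  132.2  80. ]]
   [605.4 217.4] len 44.0
   [ 464.1 -363.7] len 91.5
wrist (282.9801025390625, 177.32345581054688) (55.24177169799805, 56.28892517089844) [[575.7 131.4  80. ]]
   [494.2 158.2] len 32.7
   [605.9 216.1] len 44.1
   [549.6  45.5] len 45.0
   [654.8 246.3] len 34.0
   [640.8 110.3] len 8.7
   [668.9 100.5] len 31.3
   [779.3 104. ] len 13.7
{'a': array([603.40604159, 219.42480656]), 'b': array([487.57519344, 160.40604159]), 'c': array([546.59395841,  44.57519344]), 'd': array([662.42480656, 103.59395841])}
rows t [ 0.57  9.28 17.14] rz -1.2
```

```bash
python3 -m creep '[[0.5,0.48,9.31,17.1,0,0,-1.2],[0.5,0.48,9.31,17.1,0,0,-1.2],[0.5,0.48,9.31,17.1,0,0,-1.2],[0.5,0.48,9.31,17.1,0,0,-1.2],[0.5,0.48,9.31,20.2,0,0,-1.2],[0.5,0.48,9.31,23.2,0,0,-1.2],[0.5,0.48,9.31,23.2,0,0,-1.2],[0,0.48,9.31,23.2,0,0,-1.2],[0,0.48,9.31,23.2,0,0,-1.2],[0,0.48,9.31,23.2,0,0,-1.2],[0,0.48,9.31,23.2,0,0,-1.2]]' 60
python3 - <<'E'
from h import *
s=get_state(); print(s["ft_torque"].round(2))
ws=cams.capture("wrist"); ss=cams.capture("side")
im=np.hstack([ws["image"],cv2.resize(ss["image"][160:290,160:330],(560,420))])
cv2.imwrite("pics/g1.png",cv2.resize(im[:,:,::-1],(800,300)))
E
```

```text
time: 3.72
position: [604.9, 219.1, 91.4]
ee_rot: [-180.0, 0.1, 159.0]
contact_force: [-3.9, -11.1, 12.2]
finger_gap: 10.8
grasp_force: 59.5
[-1.75  0.63 -0.02]
```

View pics/g1.png

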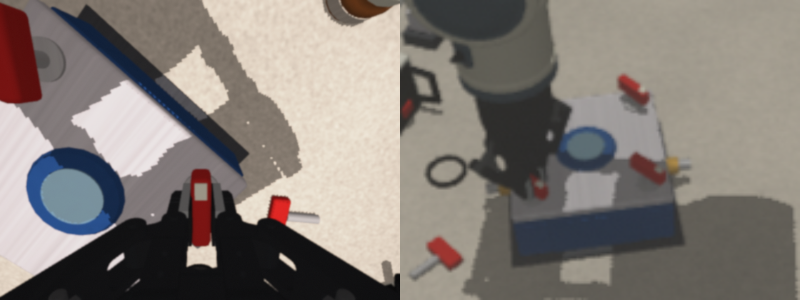

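The grip on a is good: the bar is centred between the pads in the wrist view and the gap is about 11 mm. Now turning a about 62° while following it down.

```bash
python3 -m creep '[[0,0,0,0.05,0,0,9],[0,0,0,0.11,0,0,18],[0,0,0,0.16,0,0,27],[0,0,0,0.21,0,0,36],[0,0,0,0.27,0,0,45],[0,0,0,0.32,0,0,54],[0,0,0,0.37,0,0,62],[0,0,0,0.37,0,0,62],[0,0,0,0.37,0,0,62]]'
python3 - <<'E'
from h import *
s=get_state(); print(s["ft_torque"].round(2),s["position"],s["joint_positions"].round(1))
E
```

```text
time: 4.95
position: [605.5, 219.4, 87.8]
ee_rot: [179.8, 0.1, 97.0]
contact_force: [-0.1, -8.9, 9.5]
finger_gap: 10.4
grasp_force: 59.4
[-1.49  0.07 -0.08] [605.5304942  219.41146431  87.82636238] [14.6 38.6 82.5 -0.1 58.7  7.7]
```

```bash
python3 -m creep '[[0.5,0,0,0,0,0,0],[0.5,0,0,0,0,0,0],[0.5,0,0,-3,0,0,0],[0.5,0,0,-6,0,0,0],[0.5,-16.67,-7.77,-6,0,0,-55],[0.5,-16.67,-7.77,-6,0,0,-55],[0.5,-16.67,-7.77,-6,0,0,-55],[0.5,-16.67,-7.77,-6,0,0,-55],[0.5,-16.67,-7.77,-6,0,0,-55],[0.5,-16.67,-7.77,-6,0,0,-55],[0.5,-16.67,-7.77,-6,0,0,-55],[0.5,-16.67,-7.77,-3,0,0,-55],[0.5,-16.67,-7.77,-0.45,0,0,-55],[0.5,-16.67,-7.77,-0.45,0,0,-55]]'
python3 - <<'E'
from h import *
ws=cams.capture("wrist"); tp=cams.capture("top")
im=np.hstack([ws["image"],cv2.resize(tp["image"][160:265,210:315],(560,420))])
cv2.imwrite("pics/g2.png",cv2.resize(im[:,:,::-1],(800,300)))
for ce,a,px in red(tp,30): 
    P=cast(tp,px,110); print(P.mean(0).round(1),a,axis(P).round(1))
E
```

```text
time: 6.7
position: [546.7, 45.3, 88.9]
ee_rot: [-179.9, -0.2, 152.0]
contact_force: [0.8, -0.7, -0.2]
finger_gap: 42.7
grasp_force: 0.0
[673.2 258.9 110. ] 82 154.6
[603.2 215.2 110. ] 47 98.5
[ 464.6 -364.9  110. ] 254 176.9
```

View pics/g2.png

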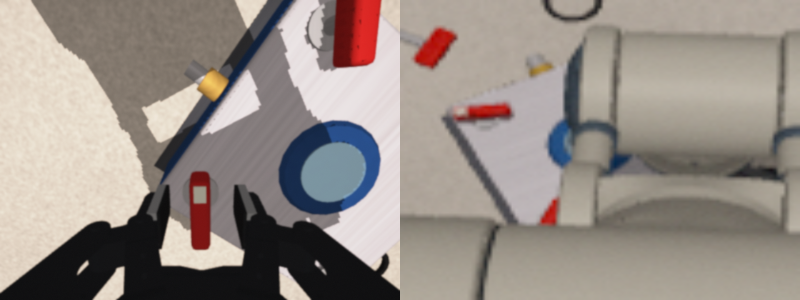

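Bar c (200,210 in the left panel) sits upright between the pads, and a stands turned to about 97°. I close on c and turn it to the same yaw, 97°.

```bash
python3 -m creep '[[0,0,0,0,0,0,0],[0,0,0,0,0,0,0],[0,0,0,0,0,0,0],[0,0,0,0,0,0,0],[0,0,0,0.05,0,0,9],[0,0,0,0.11,0,0,18],[0,0,0,0.16,0,0,27],[0,0,0,0.21,0,0,36],[0,0,0,0.27,0,0,45],[0,0,0,0.33,0,0,55],[0,0,0,0.33,0,0,55],[0,0,0,0.33,0,0,55]]'
python3 - <<'E'
from h import *
s=get_state(); print(s["ft_torque"].round(2),s["joint_positions"].round(1)); C=np.array([575.8,131.8]); go(cornr(C)["b"],145,157); print(cornr(C)["b"])
E
```

```text
time: 8.3
position: [548.0, 44.3, 87.9]
ee_rot: [179.9, 0.1, 97.0]
contact_force: [-4.6, -9.5, 11.5]
finger_gap: 10.9
grasp_force: 59.8
[-1.56  0.55 -0.05] [-1.6 32.8 96.5 -0.1 50.6 -8.5]
rows t [12.23 -4.5  -5.71] rz -60.0
[488.37519344 160.20604159]
```

```bash
python3 -m creep '[[0.5,0,0,0,0,0,0],[0.5,0,0,0,0,0,0],[0.5,0,0,-3,0,0,0],[0.5,0,0,-6,0,0,0],[0.5,12.22,-4.45,-6,0,0,-60],[0.5,12.22,-4.45,-6,0,0,-60],[0.5,12.22,-4.45,-6,0,0,-60],[0.5,12.22,-4.45,-6,0,0,-60],[0.5,12.22,-4.45,-6,0,0,-60],[0.5,12.22,-4.45,-6,0,0,-60],[0.5,12.22,-4.45,-6,0,0,-60],[0.5,12.22,-4.45,-3,0,0,-60],[0.5,12.22,-4.45,-0.35,0,0,-60],[0.5,12.22,-4.45,-0.35,0,0,-60],[0,12.22,-4.45,-0.35,0,0,-60],[0,12.22,-4.45,-0.35,0,0,-60],[0,12.22,-4.45,-0.35,0,0,-60],[0,12.22,-4.45,-0.35,0,0,-60]]'
python3 - <<'E'
from h import *
print(get_state()["ft_torque"].round(2))
tp=cams.capture("top")
for ce,a,px in red(tp,20): 
    P=cast(tp,px,108); print(P.mean(0).round(1),a,axis(P).round(1))
E
```

```text
time: 10.55
position: [488.8, 160.6, 91.5]
ee_rot: [-180.0, 0.1, 157.0]
contact_force: [-2.1, -7.3, 6.7]
finger_gap: 10.6
grasp_force: 60.0
[-1.14  0.29  0.  ]
[673.7 259.2 108. ] 82 154.6
[666.4 101.3 108. ] 45 165.4
[546.4  40.4 108. ] 48 101.5
[ 465.1 -365.5  108. ] 253 177.1
```

```bash
python3 -m creep '[[0,0,0,0.05,0,0,9],[0,0,0,0.11,0,0,18],[0,0,0,0.16,0,0,27],[0,0,0,0.21,0,0,36],[0,0,0,0.27,0,0,45],[0,0,0,0.32,0,0,54],[0,0,0,0.36,0,0,60],[0,0,0,0.36,0,0,60],[0,0,0,0.36,0,0,60]]'
python3 - <<'E'
from h import *
s=get_state(); print(s["ft_torque"].round(2),s["joint_positions"].round(1)); C=np.array([575.8,131.8]); go(cornr(C)["d"],145,159); print(cornr(C)["d"])
E
```

```text
time: 11.72
position: [489.4, 160.8, 88.0]
ee_rot: [179.9, 0.0, 97.0]
contact_force: [0.2, -5.0, 5.8]
finger_gap: 10.6
grasp_force: 59.8
[-0.93 -0.13 -0.01] [ 11.6  30.8 101.4  -0.   47.6   4.6]
rows t [-7.82 16.55 -5.7 ] rz -62.0
[663.22480656 103.39395841]
```

```bash
python3 -m creep '[[0.5,0,0,0,0,0,0],[0.5,0,0,0,0,0,0],[0.5,0,0,-3,0,0,0],[0.5,0,0,-6,0,0,0],[0.5,-7.77,16.67,-6,0,0,-62],[0.5,-7.77,16.67,-6,0,0,-62],[0.5,-7.77,16.67,-6,0,0,-62],[0.5,-7.77,16.67,-6,0,0,-62],[0.5,-7.77,16.67,-6,0,0,-62],[0.5,-7.77,16.67,-6,0,0,-62],[0.5,-7.77,16.67,-6,0,0,-62],[0.5,-7.77,16.67,-3,0,0,-62],[0.5,-7.77,16.67,-0.35,0,0,-62],[0.5,-7.77,16.67,-0.35,0,0,-62],[0,-7.77,16.67,-0.35,0,0,-62],[0,-7.77,16.67,-0.35,0,0,-62],[0,-7.77,16.67,-0.35,0,0,-62],[0,-7.77,16.67,-0.35,0,0,-62]]'
```

```text
time: 13.98
position: [663.6, 103.0, 91.8]
ee_rot: [-179.9, 0.1, 159.0]
contact_force: [-4.3, -11.4, 7.9]
finger_gap: 11.0
grasp_force: 59.9
```

```bash
python3 -m creep '[[0,0,0,0.05,0,0,9],[0,0,0,0.11,0,0,18],[0,0,0,0.16,0,0,27],[0,0,0,0.21,0,0,36],[0,0,0,0.27,0,0,45],[0,0,0,0.32,0,0,54],[0,0,0,0.37,0,0,62],[0,0,0,0.37,0,0,62],[0,0,0,0.37,0,0,62]]' && python3 -m creep '[[0.5,0,0,0,0,0,0],[0.5,0,0,0,0,0,0],[0.5,0,0,-6,0,0,0],[0.5,0,0,-20,0,0,0],[0.5,-10,-5,-22,0,0,0],[0.5,-10,-5,-22,0,0,0],[0.5,-10,-5,-22,0,0,0],[0.5,-10,-5,-22,0,0,0],[0.5,-10,-5,-22,0,0,0]]'
python3 - <<'E'
from h import *
ws=cams.capture("wrist"); tp=cams.capture("top"); s=cams.capture("side")
im=np.hstack([ws["image"],cv2.resize(s["image"][180:285,180:320],(560,420))])
cv2.imwrite("pics/g3.png",cv2.resize(im[:,:,::-1],(800,300)))
for n,c in(("w",ws),("t",tp),("s",s)):
  for ce,a,px in red(c,20): 
    P=cast(c,px,106); print(n,P.mean(0).round(1),a,axis(P).round(1))
E
```

```text
time: 15.1
position: [664.2, 103.1, 88.2]
ee_rot: [179.9, 0.1, 97.0]
contact_force: [-2.6, -10.1, 7.5]
finger_gap: 10.8
grasp_force: 59.9
time: 16.23
position: [626.0, -0.0, 305.1]
ee_rot: [-179.9, -0.0, 97.1]
contact_force: [-0.3, -0.6, -0.9]
finger_gap: 43.0
grasp_force: 0.0
w [491.4 146.4 106. ] 304 102.5
w [663.4  98.  106. ] 466 100.8
w [549.5  40.6 106. ] 454 92.2
w [804.2  88.  106. ] 132 88.9
w [ 504.4 -295.7  106. ] 294 44.0
t [674.3 259.5 106. ] 82 154.6
t [604.1 214.8 106. ] 48 99.6
t [ 465.3 -366.   106. ] 252 176.7
t [488.8 155.1 106. ] 40 98.1
s [ 453.7 -272.9  106. ] 117 175.9
s [548.5  33.5 106. ] 22 103.7
s [489.9 151.6 106. ] 31 102.6
s [606.2 209.2 106. ] 33 100.4
s [650.9 331.9 106. ] 92 153.4
```

View pics/g3.png

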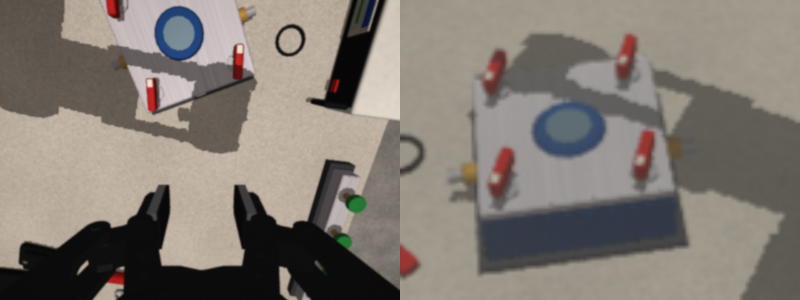

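After round one the four bars stand parallel (about 97–100°) and the cover looks level in the side view; all bystanders are in place. Second round, starting with a.

```bash
python3 -m creep '[[0.5,22.23,0.55,10,0,0,0],[0.5,22.23,0.55,16.1,0,0,0],[0.5,22.23,0.55,16.1,0,0,0],[0.5,22.23,0.55,16.1,0,0,0],[0.5,22.23,0.55,16.1,0,0,0],[0.5,22.23,0.55,16.1,0,0,0],[0.5,22.23,0.55,19,0,0,0],[0.5,22.23,0.55,22.0,0,0,0],[0.5,22.23,0.55,22.0,0,0,0],[0,22.23,0.55,22,0,0,0],[0,22.23,0.55,22,0,0,0],[0,22.23,0.55,22,0,0,0],[0,22.23,0.55,22,0,0,0]]'
```

```text
time: 18.0
position: [605.3, 220.1, 88.4]
ee_rot: [179.9, 0.0, 97.0]
contact_force: [-1.5, -2.8, 6.8]
finger_gap: 10.7
grasp_force: 60.3
```

```bash
python3 -m creep '[[0,0,0,0.05,0,0,9],[0,0,0,0.11,0,0,18],[0,0,0,0.16,0,0,27],[0,0,0,0.21,0,0,36],[0,0,0,0.27,0,0,45],[0,0,0,0.32,0,0,54],[0,0,0,0.37,0,0,63],[0,0,0,0.41,0,0,70],[0,0,0,0.41,0,0,70],[0,0,0,0.41,0,0,70]]'; python3 -c "
from h import *
s=get_state();print(s['ft_torque'].round(3))"
```

```text
time: 19.25
position: [606.8, 219.4, 84.5]
ee_rot: [179.8, -0.3, 27.0]
contact_force: [6.6, -8.9, 6.2]
finger_gap: 10.8
grasp_force: 60.0
[-1.73  -1.083  0.024]
```

```bash
python3 -m creep '[[0,0,0,0.01,0,0,2],[0,0,0,0.02,0,0,3.5],[0,0,0,0.02,0,0,3.5]]'; python3 -c "
from h import *
s=get_state();print(s['ft_torque'].round(3))"
```

```text
time: 19.62
position: [606.9, 219.4, 84.5]
ee_rot: [179.8, -0.3, 23.6]
contact_force: [6.6, -9.6, 7.3]
finger_gap: 10.6
grasp_force: 61.1
[-1.842 -1.016  0.7  ]
```

The moment jumped to 0.7 N·m, so a is at its stop. Next is c.

```bash
python3 -m creep '[[0.5,0,0,0,0,0,0],[0.5,0,0,0,0,0,0],[0.5,0,0,-3,0,0,0],[0.5,0,0,-6,0,0,0],[0.5,-12.18,13.76,-6,0,0,-73.5],[0.5,-12.18,13.76,-6,0,0,-73.5],[0.5,-12.18,13.76,-6,0,0,-73.5],[0.5,-12.18,13.76,-6,0,0,-73.5],[0.5,-12.18,13.76,-6,0,0,-73.5],[0.5,-12.18,13.76,-6,0,0,-73.5],[0.5,-12.18,13.76,-6,0,0,-73.5],[0.5,-12.18,13.76,-6,0,0,-73.5],[0.5,-12.18,13.76,-3,0,0,-73.5],[0.5,-12.18,13.76,-0.4,0,0,-73.5],[0.5,-12.18,13.76,-0.4,0,0,-73.5],[0,-12.18,13.76,-0.4,0,0,-73.5],[0,-12.18,13.76,-0.4,0,0,-73.5],[0,-12.18,13.76,-0.4,0,0,-73.5],[0,-12.18,13.76,-0.4,0,0,-73.5]]'
```

```text
time: 22.0
position: [547.8, 45.5, 87.4]
ee_rot: [179.9, 0.0, 97.0]
contact_force: [-4.3, -1.0, 6.8]
finger_gap: 10.8
grasp_force: 59.3
```

```bash
python3 -m creep '[[0,0,0,0.05,0,0,9],[0,0,0,0.11,0,0,18],[0,0,0,0.16,0,0,27],[0,0,0,0.21,0,0,36],[0,0,0,0.27,0,0,45],[0,0,0,0.32,0,0,54],[0,0,0,0.37,0,0,63],[0,0,0,0.41,0,0,70],[0,0,0,0.41,0,0,73.5],[0,0,0,0.41,0,0,73.5],[0,0,0,0.41,0,0,73.5]]'; python3 -c "
from h import *
s=get_state();print(s['ft_torque'].round(3))"
```

```text
time: 23.38
position: [549.2, 44.6, 83.4]
ee_rot: [179.8, -0.1, 23.5]
contact_force: [3.0, -8.4, 0.8]
finger_gap: 10.9
grasp_force: 59.0
[-1.579 -0.624  0.607]
```

c is home (0.6 N·m at the stop). Next is b.

```bash
python3 -m creep '[[0.5,0,0,0,0,0,0],[0.5,0,0,0,0,0,0],[0.5,0,0,-3,0,0,0],[0.5,0,0,-6,0,0,0],[0.5,-0.79,-12.97,-6,0,0,-73.5],[0.5,-0.79,-12.97,-6,0,0,-73.5],[0.5,-0.79,-12.97,-6,0,0,-73.5],[0.5,-0.79,-12.97,-6,0,0,-73.5],[0.5,-0.79,-12.97,-6,0,0,-73.5],[0.5,-0.79,-12.97,-6,0,0,-73.5],[0.5,-0.79,-12.97,-6,0,0,-73.5],[0.5,-0.79,-12.97,-6,0,0,-73.5],[0.5,-0.79,-12.97,-3,0,0,-73.5],[0.5,-0.79,-12.97,-0.4,0,0,-73.5],[0.5,-0.79,-12.97,-0.4,0,0,-73.5],[0,-0.79,-12.97,-0.4,0,0,-73.5],[0,-0.79,-12.97,-0.4,0,0,-73.5],[0,-0.79,-12.97,-0.4,0,0,-73.5],[0,-0.79,-12.97,-0.4,0,0,-73.5]]'
```

```text
time: 25.75
position: [489.2, 161.4, 87.2]
ee_rot: [179.9, -0.0, 97.0]
contact_force: [-0.8, 0.4, 6.3]
finger_gap: 10.5
grasp_force: 60.3
```

```bash
python3 -m creep '[[0,0,0,0.05,0,0,9],[0,0,0,0.11,0,0,18],[0,0,0,0.16,0,0,27],[0,0,0,0.21,0,0,36],[0,0,0,0.27,0,0,45],[0,0,0,0.32,0,0,54],[0,0,0,0.37,0,0,63],[0,0,0,0.41,0,0,70],[0,0,0,0.41,0,0,73.5],[0,0,0,0.41,0,0,73.5],[0,0,0,0.41,0,0,73.5]]'; python3 -c "
from h import *
s=get_state();print(s['ft_torque'].round(3))"
```

```text
time: 27.12
position: [490.5, 160.7, 83.1]
ee_rot: [179.9, -0.2, 23.6]
contact_force: [7.6, -9.5, -0.7]
finger_gap: 11.1
grasp_force: 60.0
[-1.524 -1.096  0.596]
```

b is home. Last is d.

```bash
python3 -m creep '[[0.5,0,0,0,0,0,0],[0.5,0,0,0,0,0,0],[0.5,0,0,-3,0,0,0],[0.5,0,0,-6,0,0,0],[0.5,13.76,12.18,-6,0,0,-73.5],[0.5,13.76,12.18,-6,0,0,-73.5],[0.5,13.76,12.18,-6,0,0,-73.5],[0.5,13.76,12.18,-6,0,0,-73.5],[0.5,13.76,12.18,-6,0,0,-73.5],[0.5,13.76,12.18,-6,0,0,-73.5],[0.5,13.76,12.18,-6,0,0,-73.5],[0.5,13.76,12.18,-6,0,0,-73.5],[0.5,13.76,12.18,-3,0,0,-73.5],[0.5,13.76,12.18,-0.4,0,0,-73.5],[0.5,13.76,12.18,-0.4,0,0,-73.5],[0,13.76,12.18,-0.4,0,0,-73.5],[0,13.76,12.18,-0.4,0,0,-73.5],[0,13.76,12.18,-0.4,0,0,-73.5],[0,13.76,12.18,-0.4,0,0,-73.5]]'
```

```text
time: 29.5
position: [663.8, 104.6, 87.4]
ee_rot: [179.9, 0.0, 97.0]
contact_force: [-3.1, -0.9, 5.7]
finger_gap: 11.0
grasp_force: 59.6
```

```bash
python3 -m creep '[[0,0,0,0.05,0,0,9],[0,0,0,0.11,0,0,18],[0,0,0,0.16,0,0,27],[0,0,0,0.21,0,0,36],[0,0,0,0.27,0,0,45],[0,0,0,0.32,0,0,54],[0,0,0,0.37,0,0,63],[0,0,0,0.41,0,0,70],[0,0,0,0.41,0,0,73.5],[0,0,0,0.41,0,0,73.5],[0,0,0,0.41,0,0,73.5]]'; python3 -c "
from h import *
s=get_state();print(s['ft_torque'].round(3))"
python3 -m creep '[[0.5,0,0,0,0,0,0],[0.5,0,0,0,0,0,0],[0.5,0,0,-6,0,0,0],[0.5,0,0,-20,0,0,0],[0.5,-5,15,-22,0,0,0],[0.5,-5,15,-22,0,0,0],[0.5,-5,15,-22,0,0,0],[0.5,-5,15,-22,0,0,0],[0.5,-5,15,-22,0,0,0],[0.5,-5,15,-22,0,0,0]]'
python3 - <<'E'
from h import *
ws=cams.capture("wrist"); s=cams.capture("side"); tp=cams.capture("top")
im=np.hstack([tp["image"],cv2.resize(s["image"][180:285,180:320],(560,420))])
cv2.imwrite("pics/g4.png",cv2.resize(im[:,:,::-1],(800,300)))
for n,c in(("w",ws),("t",tp),("s",s)):
  for ce,a,px in red(c,20): 
    P=cast(c,px,102); print(n,P.mean(0).round(1),a,axis(P).round(1))
E
```

```text
time: 30.88
position: [665.8, 103.4, 83.5]
ee_rot: [179.8, -0.2, 23.5]
contact_force: [10.0, -9.3, -1.3]
finger_gap: 10.8
grasp_force: 59.3
[-1.608 -1.47   0.622]
time: 32.12
position: [677.0, -51.7, 301.0]
ee_rot: [-179.9, 0.1, 23.6]
contact_force: [0.3, -0.2, -0.7]
finger_gap: 42.4
grasp_force: 0.0
w [712.2 208.  102. ] 769 151.7
w [662.9  99.1 102. ] 560 20.3
w [603.8 216.3 102. ] 577 21.2
w [548.   41.9 102. ] 399 20.3
w [489.5 157.8 102. ] 516 17.5
t [675.4 260.  102. ] 82 154.6
t [658.9 101.3 102. ] 44 27.5
t [600.4 216.9 102. ] 40 28.9
t [ 465.9 -367.2  102. ] 253 177.1
s [ 454.1 -278.   102. ] 120 175.1
s [661.   99.3 102. ] 38 32.8
s [485.2 157.7 102. ] 49 31.7
s [602.7 216.3 102. ] 45 29.7
s [653.  329.5 102. ] 92 153.4
```

View pics/g4.png

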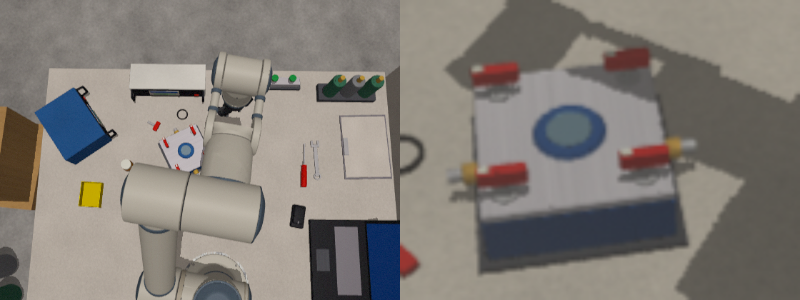

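All four bars lie along housing x, the cover is down and level, the other things are undisturbed and the gripper is clear.

```bash
python3 -c "
from station import arm
print(arm.finish_job())"
```

```text
the job is handed in; nothing more can be done
None
```

I handed the job in at about 32 s: all four screws reached their stops in two crisscross rounds (a, c, b, d), the cover looks flush and level in the last pictures, the other things appear unmoved, and the gripper is open and clear; the hand-in returned no verdict.

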